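# Nudge the lens carriage home against its hidden stop

## Robot

A 6-joint arm with a two-finger parallel gripper is mounted at the origin on the work surface. World frame = base frame: x ahead of the robot, y to its left, z up, the work surface at z = 0. Lengths are in mm, angles in rad, forces in N, time in s.
With the tool pointing down it reaches from about 250 to 800 mm from the base axis. Payload 3.9 kg.
Tool frame: the origin (TCP) lies midway between the tips of the shut fingers; the grasp point (between the pads) lies 19 mm behind it; z points along the fingers, y is the line along which they close (so a half turn about z gives the same grasp; the last joint's range is limited). The gripper opens to 85 mm and grips with 20 to 120 N. Pads are 22 mm wide; open, the fingers measure 114 mm over their backs; the gripper's body (76 mm by 85 mm) begins 54 mm behind the grasp point. The pads swing forward as they close: fully open they stand 13 mm farther back than shut.
Start: joints at [1.253, 0.26, -0.138, 1.173, 0, 1.571], TCP at [164.046, 498.702, 231.304] pointing down, gripper open.
Joint ranges: [-2.78, 2.78], [-0.83, 1.72], [-1.28, 1.37], [-1.9, 2.12], [-1.57, 1.48], [-3.14, 3.14]. Speed limits (rad/s): [2.57, 2.57, 3.14, 3.14, 3.14, 3.14].

## Interface

Orientations are given as a unit quaternion [w, x, y, z].
In Python, from workcell import arm, get_image, camera_info, look_for, landmark_of gives the robot as it stands. Calls block until the motion is done:
- arm.move_pose(position, orientation): joint-space move of the TCP to a pose.
- arm.line_to(position, orientation=None, max_speed=150, threshold=None): straight line of the TCP; orientation=None keeps the orientation; max_speed is the mean speed in mm/s. With threshold (N) it stops when the force on the tool has changed by that much, and returns True; else False.
- arm.move_joints(angles): joint-space move.
- arm.move_gripper(opening, newtons=None): opening from 0.0 (shut) to 1.0 (fully open); newtons is the grip in N (None keeps the last); returns when the fingers have stopped.
- arm.wait(seconds).
- arm.solve_ik(position, orientation): joint angles nearest the present ones, or None.
- arm.observe(): the state.
- get_image(name): name is "side" or "top"; returns the picture (420x560x3 uint8, blue, green, red); there is no depth.
- camera_info(name): a dict with "fovy" (degrees; the focal length in pixels is half the picture's height over the tangent of half this angle, whatever the lens; pixels are square), "cx", "cy" (the principal point, pixels), "R" (3x3) and "t" (3): a world point X has camera coordinates R X + t. Camera axes: x right, y down, z forward; pixel columns grow to the right and rows downward; lengths in mm; the calibration is good to about 2 mm. A picture is of the moment at which its call begins. camera_info takes no time and is no camera call.
A pose or a line that the arm cannot do raises arm.MotionError and nothing moves.
- arm.finish_job(): hands the job in; it is judged then, once.
Trained networks look in the newest picture that a camera, given by its name, has taken for a name from the list of things; names that differ only in an ending like _2 or _b are one class to them, and where a whole thing is asked for, a point or a joint stands for the part that bears it (a point fixed in the world has none). Each returns a list of dicts, best first, with "score" (0 to 1); they miss things now and then, are a little off and sometimes report something else, mostly with a low value. They report only what shows in the picture. A call takes as long as a camera call. They do not tell look-alikes from the thing itself.
- look_for(label, camera): "xyz" ([x, y, z] in mm, in world coordinates, good to about 4 mm: the middle of the surface that is visible of it).
- landmark_of(label, camera): "xyz" ([x, y, z] in mm, in world coordinates, good to about 4 mm: a listed point, or the origin of a listed thing).
The state is a dict: "t": time; "qpos": joint angles; "qvel": joint speeds; "joint_torque": joint torques, N m; "position": TCP position; "tcp_rot": TCP orientation; "ft_force": force on the tool from outside, world axes, zero at the start; "ft_torque": the same for the moment, N m; "width": opening from 0.0 (shut) to 1.0 (fully open); "finger_force": force on a finger pad.
Only numpy, scipy, OpenCV 4.12 (cv2) and the standard library are available. Lean on these libraries where they do the work, as an engineer would, in place of code of your own. Each camera call takes 0.05 s, during which the arm holds its last target. There are 200 camera calls.

## Task

Take the nylon-nosed bar from its cradle and with it gently nudge the lens carriage along the rail into the test head, until it comes up snug against the sprung stop hidden inside, without ramming the stop. Then lay the bar back in its cradle as it lay before; touch the carriage only with the bar and leave the other things on the counter where they are.

Things in the scene. Friction and masses are not known exactly. Their poses are not given: they have to be found in the camera images.
- bench: Steel slide rail fixed to the counter, 480 mm long and 64 mm wide, top face 42 mm above the counter. Origin: on the counter under the rail's middle; its +x axis runs along the rail towards the test head (about the robot's right, -y), z up. The carriage slides only along this x axis.
- head: Grey test head (collimator) fixed over the rail's end, 140 mm long along the rail, 140 mm wide, 200 mm high, with a round black objective facing the carriage and a black focus knob on the far side. Origin: on the counter below the middle of its front face, which looks at the carriage; axes as the rail's.
- slot (a point): Mouth of the low slot in the head's front, 55 mm above the counter; the carriage's tongue is in it. The stop is inside, out of sight: where is not known, 15 to 85 mm beyond the tongue's end at the start. It has a sprung buffer with 3 mm of give: 1.5 N at first touch, 7.5 N fully pressed, rigid beyond. More than 12 N on it knocks its setting out.
- carriage: Lens carriage, about 0.7 kg, on the rail: aluminium saddle 90 by 78 mm, upright lens holder up to 166 mm above the counter, and a steel tongue reaching 150 mm ahead of the origin into the head's slot. Origin: on the rail's top (42 mm up) at the saddle's centre; +x towards the head. It takes about 6 N to slide slowly and stays where it is left, also against the buffer.
- strike (a point): Centre of the outer face of the strike button, a round flat steel button 28 mm across on the carriage's rear end, the face the bar's nose pushes on. It faces away from the head; 79 mm above the counter, 53 mm behind the carriage's origin. Clear above the rail behind it (rail top at 42 mm).
- bar: Nylon-nosed tapping bar, 0.14 kg: square aluminium shaft 16 by 16 mm, 140 mm long, and round white nylon nose 24 mm across, 25 mm long. It lies level in its cradle, nose towards about the robot's right. Origin: on the shaft's axis near the balance point, where it is best gripped; +x along the bar; the nose's end is 90 mm ahead, the butt 75 mm behind.
- bar_nose (a point): Centre of the nose's flat end face, on the bar's axis, 90 mm ahead of the bar's origin.
- cradle: Black cradle fixed to the counter: base plate 150 by 70 mm, 8 mm thick; two saddles 10 mm thick, 38 mm either side of its middle along x, seats 30 mm above the counter, between cheeks 26 mm apart that rise to 44 mm. Origin: on the counter under its middle; +x along the bar as it lies, to the nose. The bar's origin lies 38 mm above it; 66 mm is free between the saddles.
- chart_block: Bystander: matte white resin test chart block standing on the counter, 22 by 70 by 90 mm high; origin at the centre of its underside.
- lens_cap: Bystander: chrome lens cap lying on the counter, 62 mm across, 13 mm high; origin at the centre of its underside.
- loupe: Bystander: brown glass loupe shaped like a bottle, standing, 42 mm across, 76 mm high; origin at the centre of its underside.
- spare_lens: Bystander: black lens standing on the counter, 68 mm across, 66 mm high; origin at the centre of its underside.
- blower: Bystander: black rubber blower bulb standing with its nozzle up, 58 mm across, 105 mm high; origin at the centre of its underside.
- ring_tray: Bystander: grey two-part tray on the counter, 100 by 140 by 25 mm high; origin at the centre of its underside.
- driver: Bystander: small screwdriver lying on the counter, 150 mm long.
Things that resemble listed ones, but are neither listed nor needed, are in the scene too. Of the things that look like the bar, the middle-sized one is meant.

How it is judged:
By the outcome, as a careful person would: the job done as asked, in the order asked, and still so for the second after the job is handed in, with the robot touching nothing.
It also fails if it takes over 69 s, if anything falls off the work surface, if the arm or the gripper's body presses on something with over 40 N, if the wrist force passes 120 N, or if a joint passes its speed limit or range.

## Working session

There is one attempt and no reset: what is moved stays moved. The work goes in short steps, each a Python script; the robot and the scene stay as the last script left them, time stands still between calls to the robot, and variables do not carry over. Pictures are saved under pics/ and viewed, at most 10 in all, crops included, and the job is handed in when it is done.

```bash
ls; mkdir -p pics; python3 - <<'E'
from workcell import arm, get_image, camera_info, look_for, landmark_of
import cv2
for c in("side","top"):
    cv2.imwrite(f"pics/{c}0.png",get_image(c))
    i=camera_info(c);print(c,i)
    for l in("bar","bar_nose","cradle","carriage","strike","slot","head","bench"):
        print(l,[(round(d["score"],2),[round(v) for v in d["xyz"]]) for d in landmark_of(l,c)])
o=arm.observe();print(o)
E
```

```text
pics
side {'fovy': 43.87373131668067, 'cx': 281.7777566580382, 'cy': 206.3034110385462, 'R': array([[-0.873595  , -0.48656901, -0.00907629],
       [-0.27931547,  0.51658634, -0.80939571],
       [ 0.39851556, -0.7045489 , -0.58719349]]), 't': array([ 415.7121707 ,  239.48328237, 1087.94298134])}
bar [(0.61, [413, 268, 37]), (0.6, [199, 327, 12]), (0.59, [541, 326, 4])]
bar_nose [(0.79, [574, 266, 10]), (0.61, [388, 180, 38]), (0.44, [792, -119, 3])]
cradle [(0.72, [413, 268, -5])]
carriage [(0.59, [620, -12, 44])]
strike [(0.73, [624, 42, 77])]
slot []
head []
bench [(0.6, [616, -32, 0])]
top {'fovy': 55.03871684693742, 'cx': 278.8245507846221, 'cy': 202.26354099363465, 'R': array([[ 0.04406775, -0.99902488,  0.00270658],
       [-0.97616286, -0.04363529, -0.21260769],
       [ 0.21251848,  0.00672708, -0.97713389]]), 't': array([ -60.25971701,  479.79807648, 1017.20960901])}
bar [(0.73, [415, 269, 39]), (0.69, [552, 321, 7]), (0.65, [196, 328, 10])]
bar_nose [(0.65, [392, 177, 39]), (0.64, [232, 446, 20]), (0.6, [577, 267, 6])]
cradle []
carriage [(0.85, [622, -13, 45])]
strike [(0.6, [628, 40, 78])]
slot [(0.91, [612, -136, 54])]
head [(0.98, [618, -141, 0])]
bench [(0.93, [625, -36, 1])]
{'t': 0.9, 'qpos': array([ 1.25297188e+00,  2.59966027e-01, -1.38117503e-01,  1.17269592e+00,
        2.34005004e-05,  1.57078406e+00]), 'qvel': array([-0.00039526,  0.00015324,  0.00063174,  0.00056918, -0.00064248,
       -0.00064766]), 'joint_torque': array([ 4.87719987e-06, -4.05592203e+01,  2.54241765e+01,  7.61789106e-04,
        1.17364148e-04, -9.87210228e-06]), 'position': array([164.05033617, 498.6925862 , 231.31551116]), 'tcp_rot': array([-1.02171494e-05,  1.58238175e-01,  9.87400972e-01,  1.01854273e-05]), 'ft_force': array([ 0.9220187 , -0.02822944,  0.07926367]), 'ft_torque': array([ 0.02043008,  0.0177038 , -0.03361863]), 'finger_force': 0.0, 'width': 0.9990226037087179}
```

View pics/top0.png

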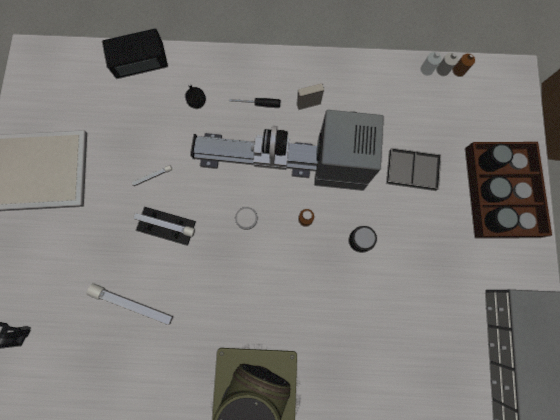

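View pics/side0.png

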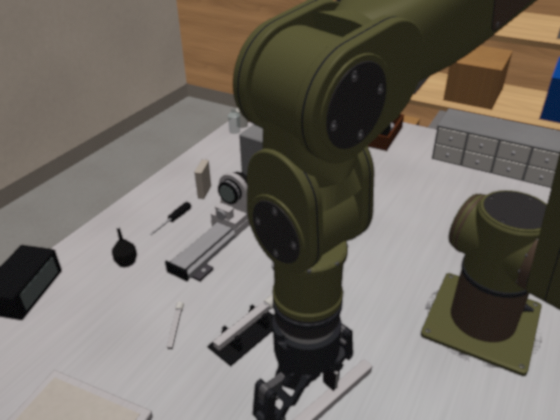

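Bar look-alikes in the top view are the thin short one at (152,176), the one lying in the black cradle at (165,223) and the long one at (130,304). The cradle one is the middle-sized and the only one in a cradle, so it fits. I'll confirm it in a crop.

```bash
cat > h.py <<'E'
import numpy as np,cv2
from workcell import arm, get_image, camera_info, look_for, landmark_of
def ray(c,u,v,z):
    i=camera_info(c);f=210/np.tan(np.radians(i["fovy"]/2))
    d=i["R"].T@np.array([(u-i["cx"])/f,(v-i["cy"])/f,1]);o=-i["R"].T@i["t"]
    return o+d*(z-o[2])/d[2]
def proj(c,X):
    i=camera_info(c);f=210/np.tan(np.radians(i["fovy"]/2))
    p=i["R"]@np.array(X,float)+i["t"];return p[:2]/p[2]*f+[i["cx"],i["cy"]]
E
python3 - <<'E'
import cv2
a=cv2.imread("pics/top0.png")
cv2.imwrite("pics/c1.png",cv2.resize(a[120:250,125:325],None,fx=4,fy=4,interpolation=cv2.INTER_CUBIC))
b=a[200:250,130:205];cv2.imwrite("pics/c2.png",cv2.resize(b,None,fx=10,fy=10,interpolation=cv2.INTER_CUBIC))
E
```

```text
(no output)
```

View pics/c1.png

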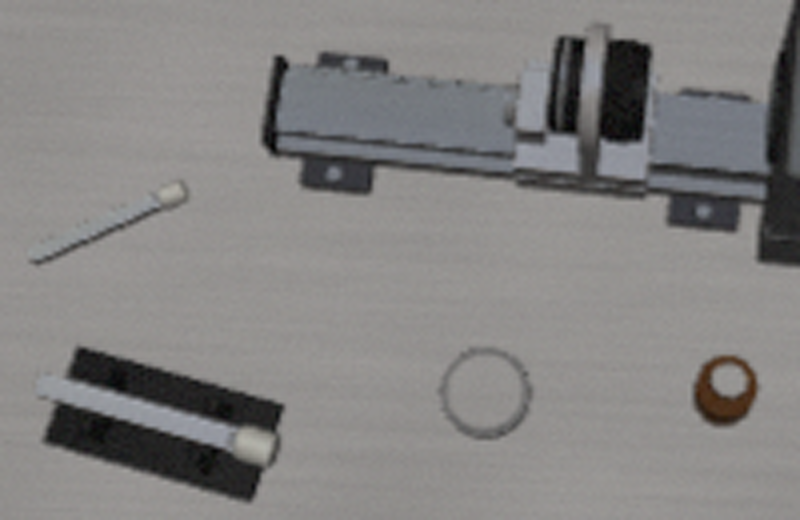

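View pics/c2.png

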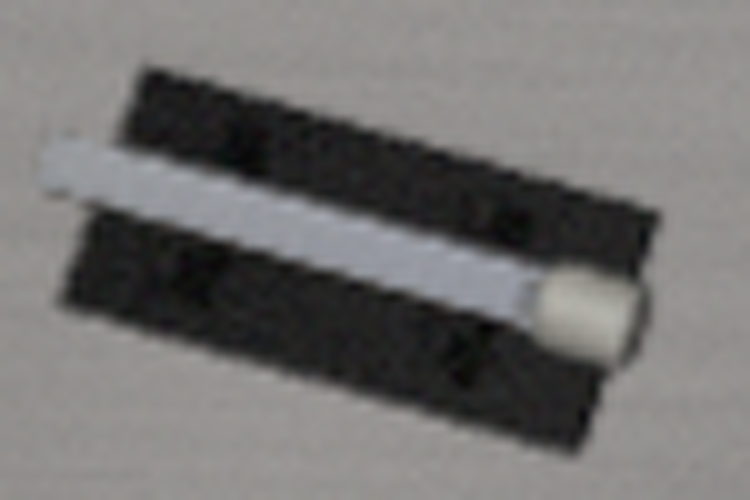

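The crop confirms the bar in the cradle: shaft butt at about (134.5,216.5), nose end at about (193.5,231.5). The rail runs (195,145) to (317,153), and the strike button is at about (252,147).

```bash
python3 - <<'E'
from h import *
np.set_printoptions(precision=1,suppress=True)
g=lambda u,v,z:ray("top",u,v,z)
b=g(130+4.3,200+16.5,46);s=g(130+53,200+29.8,46);n=g(130+63.5,200+31.3,42)
print("bar",b,s,n,np.linalg.norm((b-s)[:2]),np.linalg.norm((b-n)[:2]),"yaw",np.degrees(np.arctan2(*(s-b)[1::-1])))
cr=[g(130+x/10,200+y/10,8) for x,y in((145,68),(658,212),(578,455),(62,300))]
print("cradle",np.mean(cr,0),[np.degrees(np.arctan2(*(q-p)[1::-1])) for p,q in((cr[0],cr[1]),(cr[3],cr[2]))],np.linalg.norm(cr[0]-cr[1]),np.linalg.norm(cr[1]-cr[2]))
for p,q,z in(((285,66),(518,86),42),((278,135),(515,153),42),((278,155),(515,176),0),((515,183),(645,194),42)):
    P=g(125+p[0]/4,120+p[1]/4,z);Q=g(125+q[0]/4,120+q[1]/4,z);print(P,Q,np.degrees(np.arctan2(*(Q-P)[1::-1])))
print("button", g(125+505/4,120+108/4,79))
# refit edges of rail with feature line detection
a=cv2.imread("pics/top0.png",0)
L=cv2.createLineSegmentDetector().detect(a[125:185,190:320])[0][:,0]+[190,125,190,125]
for l in L:
    if np.hypot(l[2]-l[0],l[3]-l[1])>25:
        P=g(l[0],l[1],42);Q=g(l[2],l[3],42);print(l,P[:2],Q[:2],np.degrees(np.arctan2(*(Q-P)[1::-1])))
for l in ("lens_cap","loupe","spare_lens","blower","chart_block","ring_tray"):
    print(l,[(round(d["score"],2),[round(v) for v in d["xyz"]]) for d in landmark_of(l,"top")][:2])
E
```

```text
bar [427.7 341.1  46. ] [398.1 209.2  46. ] [395.9 182.2  42. ] 135.1553436476519 162.0356844389081 yaw -102.65822536496736
cradle [412.2 265.7   8. ] [np.float64(-103.14656789571659), np.float64(-103.96416776906108)] 148.44975275255996 68.99943544730777
[660.3 198.1  42. ] [653.  36.  42.] -92.60017634661217
[610.  198.5  42. ] [604.4  35.3  42. ] -91.97087929506772
[609.2 207.    0. ] [601.2  37.5   0. ] -92.70980004556017
[583.  34.  42.] [579.1 -54.9  42. ] -92.46909566846627
button [623.1  40.8  79. ]
[273.6 154.4 276.  128.2] [617.8 -18.7] [695.  -21.8] -2.304675674445264
[315.8 161.8 317.5 133.2] [ 601.8 -135.1] [ 685.4 -137.7] -1.770109564358949
[195.6 157.1 268.2 162.6] [600.6 194.7] [593.6  -4.8] -92.01418812538307
[284.5 169.7 220.5 161.3] [575.4 -50.3] [591.6 125.5] 84.71615024850077
[288.1 166.1 313.2 168.7] [586.2 -59.6] [ 581.9 -128.3] -93.56172080810157
[288.1 159.8 314.5 162.3] [604.2 -58.9] [ 600.1 -131.3] -93.23799576815391
[314.4 165.4 288.2 162.9] [ 591.4 -131.4] [595.4 -59.5] 86.76089895242535
[195.7 151.5 251.9 157.1] [616.8 195.9] [607.5  40.6] -93.40724981267135
[250.6 159.5 196.8 153.9] [600.3  43.6] [609.9 192.2] 86.30682695253077
[223.2 137.8 253.1 140.4] [659.9 123.4] [656.   39.9] -92.67303247090022
lens_cap [(0.65, [445, 48, -5])]
loupe [(0.62, [446, -114, -2])]
spare_lens [(0.8, [394, -263, -2])]
blower [(0.62, [780, 213, 2])]
chart_block [(0.75, [791, -108, 2])]
ring_tray [(0.58, [603, -410, -1])]
```

```bash
cat >> h.py <<'E'
def quat(yaw,flip=0):   # tool down, tool x at yaw (deg)
    a=np.radians(yaw+180*flip)/2; return [0,float(np.cos(a)),float(np.sin(a)),0]
BAR=np.array([413,267.5]);BY=-103.2;RY=-92.8;STR=np.array([624.5,41])
d=lambda y:np.array([np.cos(np.radians(y)),np.sin(np.radians(y))])
E
python3 - <<'E'
from h import *
np.set_printoptions(precision=2,suppress=True)
sc=[]
for f in(0,1):
    A=arm.solve_ik([*BAR,160],quat(BY,f));B=arm.solve_ik([*(STR-d(RY)*120),60],quat(RY,f));C=arm.solve_ik([*(STR-d(RY)*0),60],quat(RY,f))
    print(f,A,B,C);sc.append(9 if A is None or B is None or C is None else max(abs(A[5]),abs(B[5]),abs(C[5])))
f=int(np.argmin(sc));print("flip",f)
arm.move_pose([*BAR,120],quat(BY,f))
arm.line_to([*BAR,20],max_speed=120,threshold=6)
o=arm.observe();print(o["t"],o["position"],o["ft_force"])
arm.move_gripper(0.0,60)
o=arm.observe();print(o["t"],o["width"],o["finger_force"],o["ft_force"],o["position"])
cv2.imwrite("pics/grip.png",get_image("side"))
E
```

```text
0 [ 0.57  0.25 -0.35  0.97  0.   -0.77] [ 0.25  0.58 -0.09  0.9   0.   -1.27] [ 0.07  0.54 -0.16  0.87  0.   -1.46]
1 [ 0.57  0.25 -0.35  0.97  0.    2.38] [ 0.25  0.58 -0.09  0.9   0.    1.87] [ 0.07  0.54 -0.16  0.87  0.    1.69]
flip 0
4.1917 [413.5  267.9   20.54] [ 0.24 -0.17  0.36]
4.8333 0.17696366793003301 58.82399082183838 [-0.55 -0.26  3.58] [413.07 267.61  20.31]
```

```bash
python3 - <<'E'
from h import *
np.set_printoptions(precision=2,suppress=True)
p0=arm.observe()["position"]
arm.line_to([p0[0],p0[1],130],max_speed=150)
P=STR-d(RY)*125
arm.move_pose([*P,130],quat(RY))
arm.line_to([*P,61.3],max_speed=120)
arm.wait(0.2)
o=arm.observe();print(o["t"],o["width"],o["finger_force"],o["ft_force"],o["position"])
for c in("top","side"):
    a=get_image(c)
    for l in("bar","bar_nose","strike"):
        print(c,l,[(round(k["score"],2),[round(v) for v in k["xyz"]]) for k in landmark_of(l,c)])
    u,v=proj(c,[*(P+d(RY)*90),79]).astype(int);print(c,u,v)
    globals()[c]=cv2.resize(a[v-45:v+45,u-65:u+65],None,fx=3,fy=6 if 0 else 3,interpolation=cv2.INTER_CUBIC)
cv2.imwrite("pics/near.png",np.hstack([top,side]))
E
```

```text
7.6417 0.1801168505442846 58.43470215797424 [ 0.04 -0.33 -1.05] [631.42 166.12  62.44]
top bar [(0.49, [632, 167, 79])]
top bar_nose [(0.68, [627, 75, 83]), (0.6, [781, 214, -1])]
top strike [(0.9, [628, 38, 78])]
top 238 145
side bar [(0.79, [197, 330, 13]), (0.76, [633, 167, 80]), (0.74, [546, 326, 2]), (0.43, [413, 265, -3])]
side bar_nose [(0.6, [625, 76, 80]), (0.58, [576, 266, 13])]
side strike [(0.81, [624, 43, 78]), (0.56, [618, -34, -1])]
side 210 223
```

View pics/near.png

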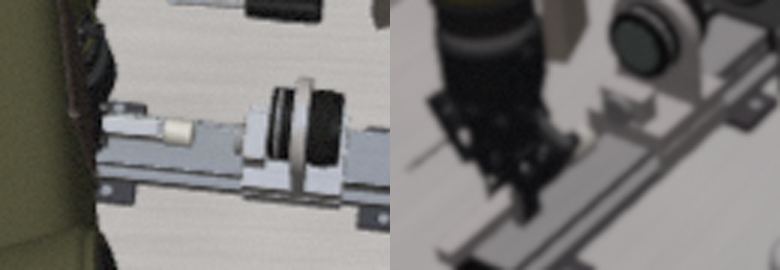

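The left crop (top view) shows the nose at (192,132) in line with the button at (238,142), to within about 4 mm laterally. The button has a 14 mm radius, so I'll make contact.

```bash
python3 - <<'E'
from h import *
np.set_printoptions(precision=2,suppress=True)
P=STR-d(RY)*125
D=np.array([*d(RY),0])
o=arm.observe();q=[*P,61.3]
f0=o["ft_force"]@D
arm.line_to([*(P+d(RY)*25),61.3],max_speed=30)
hit=arm.line_to([*(P+d(RY)*50),61.3],max_speed=12,threshold=2.5)
for k in range(4):
    o=arm.observe();print(hit,o["t"],o["ft_force"]@D-f0,o["ft_force"],(o["position"]-[*P,0])@D);arm.wait(.1)
E
```

```text
True 10.1833 -1.1184472544295327 [ 1.29  1.2  -0.6 ] 37.599563248061415
True 10.2833 -1.5920162290943896 [ 0.79  1.7  -0.54] 37.605107714599605
True 10.3833 -1.7280093846594644 [-0.02  1.87 -0.17] 37.59471199745675
True 10.4833 -1.0305510824123876 [ 0.81  1.13 -0.84] 37.60959275332269
```

```bash
python3 - <<'E'
from h import *
np.set_printoptions(precision=2,suppress=True)
P=STR-d(RY)*125
D=np.array([*d(RY),0])
for s in(43.,48.,49.5,51.):
    hit=arm.line_to([*(P+d(RY)*s),61.3],max_speed=8,threshold=14)
    F=[]
    for k in range(6):
        o=arm.observe();F.append(o["ft_force"]@D);arm.wait(.03)
    print(s,hit,o["t"],np.array(F),(o["position"]-[*P,0])@D,o["position"][2])
E
```

```text
43.0 False 11.5833 [-5.68 -6.04 -5.63 -5.53 -5.37 -5.44] 41.51279942176176 60.64154277359025
48.0 False 12.5583 [-5.56 -5.7  -5.54 -5.86 -5.86 -5.22] 46.53992282195382 60.633095800376346
49.5 False 13.0917 [-6.24 -5.35 -4.77 -6.15 -5.95 -5.48] 48.06738189959664 60.63779393645706
51.0 False 13.625 [-5.41 -5.02 -6.89 -4.7  -6.26 -6.32] 49.564275913957985 60.6520244412148
```

```bash
python3 - <<'E'
from h import *
np.set_printoptions(precision=2,suppress=True)
P=STR-d(RY)*125
D=np.array([*d(RY),0])
def step(s,n=5):
    hit=arm.line_to([*(P+d(RY)*s),61.3],max_speed=8,threshold=8)
    F=[]
    for k in range(n):
        arm.wait(.025);o=arm.observe();F.append(-o["ft_force"]@D)
    return np.mean(F),hit,o
s=51.;log=[]
while s<126:
    s+=2
    f,hit,o=step(s);log.append(f)
    if f>7.6 or hit:
        f,h2,o=step(s,12);print("check",s,f)
        if f>7.3:break
    if o["t"]>50:break
print(np.array(log),"base",np.mean(log[:-1]))
b=np.mean(log[:-1]) if len(log)>2 else 5.7
while s<128 and f-b<4.0 and f-b>1.2:
    s+=0.5;f,hit,o=step(s,10);print(s,f,hit)
print(o["t"],(o["position"]-[*P,0])@D,f-b,o["position"])
E
```

```text
check 99.0 8.68623490632459
[5.98 5.3  5.35 5.7  5.51 5.39 5.72 5.5  5.45 5.41 5.14 5.7  5.61 5.37
 5.39 5.09 6.03 5.88 5.33 5.24 5.73 5.93 6.58 8.7 ] base 5.578815993248945
99.5 9.967926711350824 False
27.3083 96.37892471838636 4.389110718101879 [624.34  69.66  60.68]
```

The buffer is pressed with about 4.4 N, roughly 1.4 mm of give. I'll withdraw and return the bar.

```bash
python3 - <<'E'
from h import *
np.set_printoptions(precision=2,suppress=True)
P=STR-d(RY)*125
arm.line_to([*(P+d(RY)*60),61.3],max_speed=60)
arm.line_to([*(P+d(RY)*20),130],max_speed=120)
arm.move_pose([*BAR,120],quat(BY))
arm.line_to([*BAR,40],max_speed=120)
arm.wait(.15);o=arm.observe();print(o["t"],o["position"],o["width"],o["ft_force"])
h=arm.line_to([*BAR,20.3],max_speed=30,threshold=5)
arm.wait(.1);o=arm.observe();print(h,o["t"],o["position"],o["width"],o["ft_force"])
cv2.imwrite("pics/place.png",get_image("side"))
E
```

```text
30.8667 [413.9  267.98  40.87] 0.17748015839747472 [ 0.48 -0.14 -1.77]
True 31.6083 [412.48 267.17  20.3 ] 0.1766739709739629 [-1.    0.39  6.41]
```

```bash
python3 - <<'E'
from h import *
arm.move_gripper(1.0)
arm.line_to([*BAR,130],max_speed=120)
arm.move_pose([200,450,230],quat(BY))
o=arm.observe();print(o["t"],o["position"],o["ft_force"])
a=get_image("top")
for l in("bar","bar_nose","strike","carriage"):
    print(l,[(round(k["score"],2),[round(v) for v in k["xyz"]]) for k in landmark_of(l,"top")])
c0=cv2.imread("pics/top0.png")
f=lambda x:cv2.resize(x[125:250,125:325],None,fx=2.3,fy=2.3,interpolation=cv2.INTER_CUBIC)
z=lambda x:cv2.resize(x[200:250,130:205],None,fx=5,fy=5,interpolation=cv2.INTER_CUBIC)
cv2.imwrite("pics/end.png",np.vstack([np.hstack([z(c0),z(a)]),cv2.resize(f(a),(750,int(750*.625*.6)))])[:600])
E
```

```text
34.55 [200.46010355 449.27281634 229.26456446] [-0.42843148 -0.64161157 -0.49261876]
bar [(0.72, [418, 271, 37]), (0.71, [196, 327, 12]), (0.54, [549, 322, 5]), (0.35, [393, -267, 0])]
bar_nose [(0.85, [232, 446, 16]), (0.76, [390, 179, 39]), (0.51, [577, 267, 7])]
strike [(0.95, [626, -16, 79])]
carriage [(0.84, [620, -67, 44])]
```

View pics/end.png

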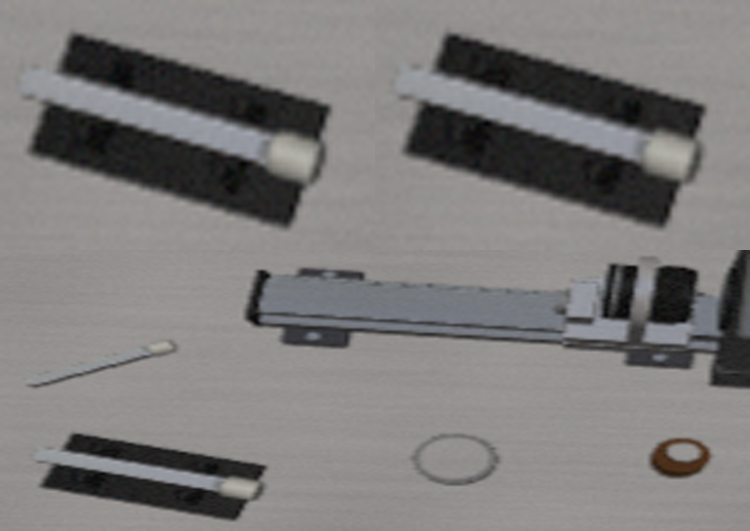

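The bar lies as it did before: nose at (293,157) in the before crop and (670,155) in the after crop, which is offset by 375. The carriage has moved about 57 mm towards the head, and the other items in the crop (lens cap, loupe, small bar) are where they were.

```bash
python3 -c "
from workcell import arm
print(arm.finish_job())"
```

```text
the job is handed in; nothing more can be done
None
```

Job handed in: the carriage sits against the sprung stop at about 4.4 N (about 1.4 mm of its 3 mm give, limit 12 N), and the bar is back in its cradle as it lay, at about 35 s of the 69 s allowed.

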